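# Sweep the red tins into the collecting fence

### The job

Clear the packing table for the next kit: with your closed fingertips, sweep the three red-lidded tins across the tabletop into the white three-sided fence, through its open side, until each lies flat and wholly inside. Only slide them along the table, steadily: do not pick up, tip or flick any of them. Leave the yellow-lidded tin and everything else on the table where it stands.

Things in the scene. Friction and masses are not known exactly. Their poses are not given: they have to be found in the camera images.
- fence: Fixed white fence on three sides, open at its +y side. Inside: x -120 to 120 mm, y -65 (back wall) to +65 mm (mouth); walls 8 mm thick, 25 mm high; no floor or sill, tins slide straight in. Origin: centre of the inside, table height. Tins start at its y 130 to 250 mm, 50 mm or more apart in its x; pushed along its -y, a tin meets nothing before the back wall.
- red_tin_1: Loose round flat tin with a red lid and bright metal sides, diameter 36 mm, height 16 mm, about 30 g, lying flat on the table, lid up. Origin: centre of its underside, z up.
- red_tin_2: Loose round flat tin with a red lid and bright metal sides, diameter 36 mm, height 16 mm, about 30 g, lying flat on the table, lid up. Origin: centre of its underside, z up.
- red_tin_3: Loose round flat tin with a red lid and bright metal sides, diameter 36 mm, height 16 mm, about 30 g, lying flat on the table, lid up. Origin: centre of its underside, z up.
- yellow_tin: Loose round flat tin with a yellow lid and bright metal sides, diameter 36 mm, height 16 mm, about 30 g, lying flat on the table, lid up. Origin: centre of its underside, z up. Must stay where it is.
- spool: Small wooden thread spool standing upright beside the tins, diameter 28 mm, height 32 mm, loose. Origin: centre of its underside. Must stay where it is.
- pump_bottle: Clear bottle with a cream pump head, standing, diameter 54 mm, height 150 mm, loose; the spout reaches 48 mm along its -x. Origin: centre of its underside. Must stay.
- jar: Amber jar with a white cap, standing, diameter 64 mm, height 85 mm, loose. Origin: centre of its underside. Must stay.
- tape_roll: Orange roll (ring) lying flat, diameter 84 mm, height 35 mm, loose. Origin: centre of its underside. Must stay.
- mug: Blue mug, diameter 80 mm, height 90 mm, handle at its +y, loose. Origin: centre of its underside. Must stay.
- carton: Cardboard carton 80 x 120 x 60 mm high, loose. Origin: centre of its underside. Must stay.

How it is judged:
By the outcome, as a careful person would: the job done as asked, in the order asked, and still so for the second after the job is handed in, with the robot touching nothing.
It also fails if it takes over 61 s, if anything falls off the work surface, if the arm or the gripper's body presses on something with over 40 N, if the wrist force passes 120 N, or if a joint passes its speed limit or range.

### The arm

A 6-joint arm with a two-finger parallel gripper is mounted at the origin on the work surface. World frame = base frame: x ahead of the robot, y to its left, z up, the work surface at z = 0. Lengths are in m, angles in degrees, forces in N, time in s.
With the tool pointing down it reaches from about 0.4 to 0.825 m from the base axis. Payload 7 kg.
Tool frame: the origin (TCP) lies at the centre of the arm's flange, where the gripper is bolted on; the fingertips stand 178 mm ahead of it and the grasp point (between the pads) lies 159 mm ahead of it (r.tips_ahead is the z of the fingertips in the tool frame, in m); z points along the fingers, y is the line along which they close (so a half turn about z gives the same grasp; the last joint's range is limited). The gripper opens to 88 mm and grips with 3 to 60 N. Pads are 19 mm wide; open, the fingers measure 130 mm over their backs; the gripper's body (78 mm by 193 mm) begins 47 mm behind the grasp point.
Start: joints at [-52.42, 20.546, 0.682, 0, -70.136, -16.507], TCP at [0.243, -0.63, 0.405] pointing down, gripper open.
Joint ranges: [-176.03, 176.03], [-82.01, 121.73], [-58.28, 71.71], [-173.87, 95.51], [-174.79, -0.11], [-173.66, 173.66]. Speed limits (degrees/s): [136.94, 136.94, 172.46, 180, 180, 180].

### API

Orientations are given as [roll, pitch, yaw] about the fixed x, y, z axes, in that order (R = Rz(yaw) Ry(pitch) Rx(roll)).
In Python, from plant import r gives the robot as it stands. The module is installed in compiled form; this text tells all that it offers.
- The arm moves only by the shell command python3 -m pendant 'ROWS' [FORCE]. ROWS is JSON, a list that holds one entry, the list of rows, each a list of 7 numbers: the shift along the tool's x, y, z in m, then the turn, a rotation vector about the tool's x, y, z in degrees, then the gripper command: -1 is shut, 1 is fully open, values between are in proportion. A call has 1 to 5 rows; each row is the pose to reach, as a shift and turn from the pose commanded when the call began, along the tool's axes at that moment; what a row does not reach only later rows make up. A row lasts 1/10 s, in which the tool goes at most 50 mm and 8.59 degrees, less where a joint would pass 70% of its speed; a pose out of reach is approached as far as the arm can. A call with a gripper value outside its range is refused whole. The fingers move at their own pace and stop on an object; FORCE is the grip in N (left out, the last holds). Time passes only in rows, so rows that repeat a pose let the fingers close. It gives the time, the measured TCP pose, the force, the opening and the grip force at its end, in the units of the state.
- r.get_state(): the state, without advancing time (a new reading comes with each control period).
- r.capture(name): name is "scene" or "top" or "wrist"; returns the picture (480x640x3 uint8, red, green, blue); there is no depth.
- r.camera_params(name): a dict with "fx", "fy", "cx", "cy" (pixels), "R" (3x3) and "t" (3): a world point X has camera coordinates R X + t. Camera axes: x right, y down, z forward; pixel columns grow to the right and rows downward; lengths in m; the calibration is good to about 2 mm. A picture is of the moment at which its call begins: read the wrist's pose just before it. camera_params takes no time and is no camera call; for the wrist camera it gives the pose at the moment of the call.
- r.close_job(): hands the job in; it is judged then, once.
The state is a dict: "time_s": time; "joints": joint angles; "qd": joint speeds; "joint_torque": joint torques, N m; "tcp_pos": TCP position; "eef_rot": TCP orientation; "contact_force": force on the tool from outside, world axes, zero at the start; "moment": the same for the moment, N m; "gripper_width": finger opening in m; "gripper_force": force on a finger pad.
Only numpy, scipy, OpenCV 4.12 (cv2) and the standard library are available. Lean on these libraries where they do the work, as an engineer would, in place of code of your own. Each camera call takes 0.05 s, during which the arm holds its last target. There are 200 camera calls.

## Working session

There is one attempt and no reset: what is moved stays moved. The work goes in short steps, Python scripts to look and compute and a shell command to move; the robot and the scene stay as the last step left them, time stands still between calls to the robot, and variables do not carry over. Pictures are saved under pics/ and viewed, at most 10 in all, crops included, and the job is handed in when it is done.

```bash
mkdir -p pics; python3 - <<'E'
from plant import r
import cv2
for n in("top","scene"):
    cv2.imwrite(f"pics/{n}0.png",r.capture(n)[:,:,::-1])
p=r.camera_params("top");print(p)
s=r.get_state();print(s["time_s"],s["tcp_pos"],s["eef_rot"])
E
```

```text
{'fx': 479.3050175426792, 'fy': 479.3050175426792, 'cx': 309.2534409148354, 'cy': 247.20914856924912, 'R': array([[-4.24212420e-02, -9.99099327e-01,  9.86403829e-04],
       [-9.73053344e-01,  4.10913369e-02, -2.26889161e-01],
       [ 2.26644276e-01, -1.05847436e-02, -9.73920087e-01]]), 't': array([0.01782897, 0.59096424, 1.07330247])}
0.1 [ 0.24264541 -0.62968847  0.40380396] [ 1.79913293e+02 -7.72842715e-03 -1.58930611e+02]
```

View pics/top0.png

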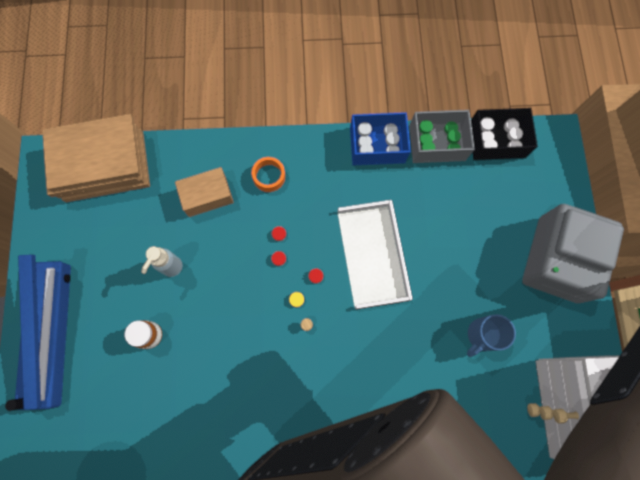

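View pics/scene0.png

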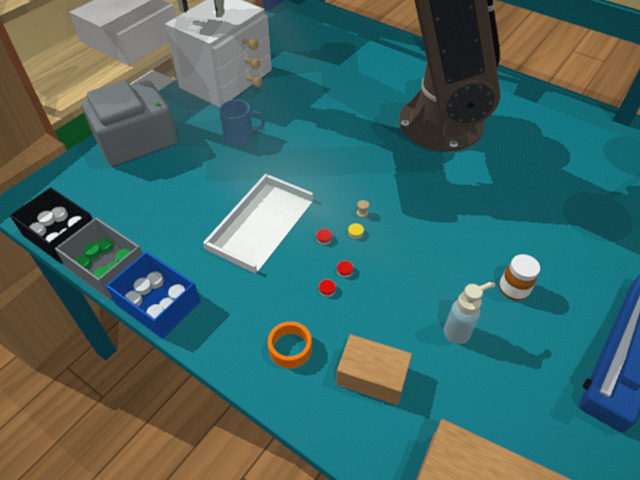

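The top view shows red tins at about (279,234), (279,259) and (316,276), the yellow tin at (297,299) and the spool at (306,325). The white fence spans (338–411, 201–307) and opens to the left, toward world +y. Next I'll measure these precisely.

```bash
cat > h.py <<'E'
import numpy as np,cv2
from plant import r
def w(p,uv,z):
    d=np.linalg.inv(np.array([[p["fx"],0,p["cx"]],[0,p["fy"],p["cy"]],[0,0,1.]]))@[uv[0],uv[1],1]
    R=np.array(p["R"]);c=-R.T@p["t"];d=R.T@d
    return (c+d*(z-c[2])/d[2])
def blobs(im,p,z=.016):
    h=cv2.cvtColor(im,cv2.COLOR_RGB2HSV);o=[]
    for n,m in(("red",((h[...,0]<6)|(h[...,0]>174))&(h[...,1]>170)&(h[...,2]>90)),("yel",(abs(h[...,0].astype(int)-28)<6)&(h[...,1]>150)&(h[...,2]>120))):
        k,_,s,c=cv2.connectedComponentsWithStats(m.astype(np.uint8))
        for i in range(1,k):
            if s[i,4]>40: o.append((n,s[i,4],c[i].round(1),w(p,c[i],z)[:2].round(4)))
    return o
E
python3 - <<'E'
from h import *
p=r.camera_params("top");im=cv2.imread("pics/top0.png")[:,:,::-1]
for n in("top","scene"):
    for b in blobs(cv2.imread(f"pics/{n}0.png")[:,:,::-1],r.camera_params(n)):print(n,*b)
g=im[190:320,260:420];cv2.imwrite("pics/crop.png",cv2.resize(g,None,fx=4.5,fy=4.5,interpolation=2)[:,:,::-1])
for uv in((338,207),(391,201),(411,299),(355,307)):print(uv,w(p,uv,.025).round(3))
print("spool",w(p,(306,325),.032).round(3))
E
```

```text
top red 123 [278.5 233.2] [0.6426 0.0679]
top red 130 [278.2 258. ] [0.579  0.0702]
top red 129 [315.3 275.5] [ 0.5314 -0.0197]
top yel 147 [296.1 299.1] [0.4752 0.0296]
scene red 138 [323.7 235.2] [ 0.5353 -0.0158]
scene red 169 [344.8 267.5] [0.5827 0.0742]
scene red 183 [326.9 286.6] [0.6465 0.0716]
scene yel 139 [355.5 229.5] [0.4781 0.0333]
(338, 207) [ 0.702 -0.085  0.025]
(391, 201) [ 0.712 -0.219  0.025]
(411, 299) [ 0.463 -0.247  0.025]
(355, 307) [ 0.449 -0.111  0.025]
spool [0.411 0.008 0.032]
```

View pics/crop.png

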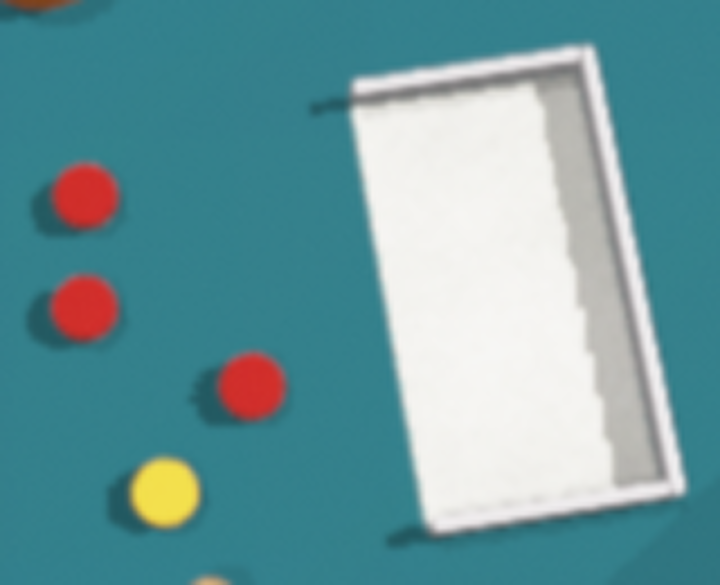

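The enlarged crop shows the fence's outer top corners at (338,208), (391,200), (412,299) and (356,308). Its yaw is about 6° and its inside centre about (0.581,-0.1615). In fence x/y the tins are at about A (87,223), B (24,232), C (-32,148) and yellow (-84,203) mm, which fits the stated layout. I'll work out the approach next.

```bash
cat >> h.py <<'E'
from scipy.spatial.transform import Rotation as Ro
O=np.array([.581,-.1615]);Y=6.0;a=np.radians(Y);F=np.array([[np.cos(a),-np.sin(a)],[np.sin(a),np.cos(a)]])
def tofence(xy): return F.T@(np.array(xy)[:2]-O)
def go(fx,fy,z):
    s=r.get_state();R=Ro.from_euler("xyz",s["eef_rot"],degrees=True);T=Ro.from_euler("xyz",[180,0,Y-90],degrees=True)
    t=np.r_[O+F@[fx,fy],z]
    print("t",s["time_s"],"tcp",np.round(s["tcp_pos"],4),"fence",tofence(s["tcp_pos"]).round(4),"F",np.round(s["contact_force"],1),"w",s["gripper_width"])
    print("row",(R.inv().apply(t-s["tcp_pos"])).round(4),(R.inv()*T).as_rotvec(degrees=True).round(2))
E
python3 -c "
from h import *
go(.087,.275,.30)"
```

```text
t 0.1 tcp [ 0.2426 -0.6297  0.4038] fence [-0.3854 -0.4303] F [ 0.1 -0.3 -0.1] w 0.08732206412307665
row [-0.6396  0.558   0.1046] [ 8.000e-02  5.000e-02 -7.493e+01]
```

```bash
python3 -m pendant '[[[-0.64,0.558,0.10,0,0,-74.9,-1],[-0.64,0.558,0.10,0,0,-74.9,-1],[-0.64,0.558,0.10,0,0,-74.9,-1],[-0.64,0.558,0.10,0,0,-74.9,-1],[-0.64,0.558,0.10,0,0,-74.9,-1]]]' 10; python3 -c "
from h import *
go(.087,.275,.30)"
```

```text
time_s: 0.6
tcp_pos: [0.359, -0.4085, 0.375]
eef_rot: [180.0, 0.0, -115.6]
contact_force: [1.9, -1.5, -0.0]
gripper_width: 0.0531
gripper_force: 0.0
t 0.6 tcp [ 0.359  -0.4085  0.375 ] fence [-0.2466 -0.2224] F [ 1.9 -1.5 -0. ] w 0.05308615756752566
row [-0.5985 -0.0233  0.075 ] [ 1.000e-02  1.000e-02 -3.162e+01]
```

```bash
python3 -m pendant '[[[-0.598,-0.023,0.075,0,0,-31.6,-1],[-0.598,-0.023,0.075,0,0,-31.6,-1],[-0.598,-0.023,0.075,0,0,-31.6,-1],[-0.598,-0.023,0.075,0,0,-31.6,-1],[-0.598,-0.023,0.075,0,0,-31.6,-1]]]'; python3 -c "
from h import *
go(.087,.275,.30)"
```

```text
time_s: 1.1
tcp_pos: [0.4761, -0.1896, 0.3442]
eef_rot: [-180.0, 0.0, -84.1]
contact_force: [1.3, -0.7, 0.1]
gripper_width: 0.0131
gripper_force: 0.0
t 1.1 tcp [ 0.4761 -0.1896  0.3442] fence [-0.1073 -0.017 ] F [ 1.3 -0.7  0.1] w 0.013121893074494297
row [-0.2924 -0.1935  0.0442] [-0.01  0.   -0.14]
```

```bash
python3 -m pendant '[[[-0.292,-0.194,0.044,0,0,0,-1],[-0.292,-0.194,0.044,0,0,0,-1],[-0.292,-0.194,0.044,0,0,0,-1],[-0.292,-0.194,0.044,0,0,0,-1],[-0.292,-0.194,0.044,0,0,0,-1]]]'; python3 -c "
from h import *
go(.087,.275,.30)"
```

```text
time_s: 1.6
tcp_pos: [0.5924, 0.0295, 0.3128]
eef_rot: [180.0, -0.0, -84.3]
contact_force: [0.6, -0.1, 0.2]
gripper_width: 0.0003
gripper_force: 0.0
t 1.6 tcp [0.5924 0.0295 0.3128] fence [0.0313 0.1888] F [ 0.6 -0.1  0.2] w 0.00032392719974668946
row [-0.0865 -0.0552  0.0127] [ 0.02 -0.   -0.34]
```

```bash
python3 -m pendant '[[[-0.086,-0.055,0.013,0,0,-0.3,-1],[-0.086,-0.055,0.013,0,0,-0.3,-1],[-0.086,-0.055,0.013,0,0,-0.3,-1],[-0.086,-0.055,0.013,0,0,-0.3,-1]]]'; python3 - <<'E'
from h import *
go(.087,.275,.186)
for n in("wrist","top"):
    p=r.camera_params(n);im=r.capture(n);cv2.imwrite(f"pics/{n}1.png",im[:,:,::-1])
    for b in blobs(im,p):print(n,*b,tofence(b[3]).round(4))
E
```

```text
time_s: 2.0
tcp_pos: [0.6384, 0.1199, 0.2988]
eef_rot: [179.9, -0.0, -83.9]
contact_force: [-0.1, 0.1, -0.3]
gripper_width: 0.0005
gripper_force: 0.0
t 2.0 tcp [0.6384 0.1199 0.2988] fence [0.0864 0.2738] F [-0.1  0.1 -0.3] w 0.0004782577036993793
row [-0.0012 -0.0008  0.1128] [ 0.12 -0.04  0.05]
wrist red 3123 [512.7  37.6] [ 0.5361 -0.0207] [-0.0299  0.1447]
wrist red 2206 [315.5 163.9] [0.6461 0.0662] [0.0885 0.2196]
wrist red 2194 [409.5 177.2] [0.5831 0.0683] [0.0261 0.2283]
wrist yel 2674 [577.5 131.9] [0.4808 0.0284] [-0.0798  0.1993]
top red 123 [278.5 233.2] [0.6426 0.0679] [0.0852 0.2217]
top red 128 [278.2 258. ] [0.5792 0.0703] [0.0224 0.2307]
top red 126 [315.2 275.5] [ 0.5313 -0.0194] [-0.0346  0.1465]
top yel 144 [296. 299.] [0.4754 0.0299] [-0.085   0.2014]
```

View pics/wrist1.png

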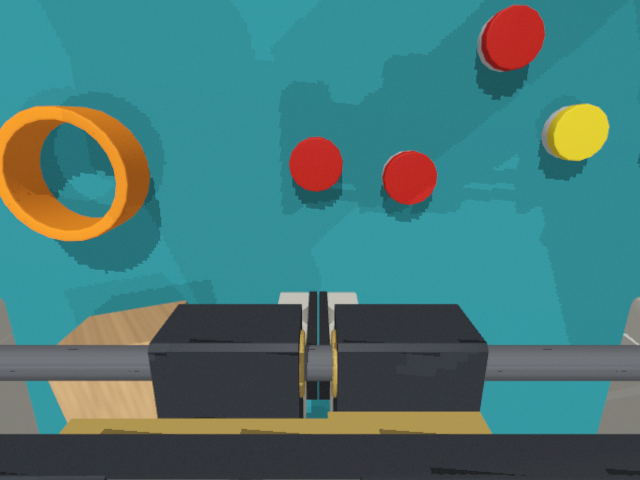

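The wrist view has tin A at column 315, in line with the closed fingers at column 318, so the pushing line is good. The carton and tape roll are clear. Lowering now.

```bash
python3 -m pendant '[[[0,0,0.045,0,0,0,-1],[0,0,0.085,0,0,0,-1],[0,0,0.105,0,0,0,-1],[0,0,0.113,0,0,0,-1],[0,0,0.113,0,0,0,-1]]]'; python3 -c "
from h import *
go(.087,.023,.185)"
```

```text
time_s: 2.6
tcp_pos: [0.638, 0.1174, 0.1869]
eef_rot: [179.9, -0.0, -84.1]
contact_force: [-0.0, 0.3, 0.1]
gripper_width: 0.0005
gripper_force: 0.0
t 2.6 tcp [0.638  0.1174 0.1869] fence [0.0858 0.2714] F [-0.   0.3  0.1] w 0.0005174847095488538
row [ 0.2484 -0.0017  0.002 ] [ 0.07 -0.03 -0.12]
```

```bash
python3 -m pendant '[[[0.008,-0.001,0.002,0,0,0,-1],[0.014,-0.001,0.002,0,0,0,-1],[0.019,-0.001,0.002,0,0,0,-1],[0.024,-0.001,0.002,0,0,0,-1],[0.029,-0.001,0.002,0,0,0,-1]]]' && python3 -m pendant '[[[0.006,0,0,0,0,0,-1],[0.013,0,0,0,0,0,-1],[0.021,0,0,0,0,0,-1],[0.030,0,0,0,0,0,-1],[0.039,0,0,0,0,0,-1]]]'; python3 - <<'E'
from h import *
go(.087,.023,.185)
for n in("wrist","top"):
    p=r.camera_params(n);im=r.capture(n);cv2.imwrite(f"pics/{n}2.png",im[:,:,::-1])
    for b in blobs(im,p):print(n,*b,tofence(b[3]).round(4))
E
```

```text
time_s: 3.1
tcp_pos: [0.6424, 0.0893, 0.1858]
eef_rot: [-180.0, 0.0, -84.1]
contact_force: [0.8, 0.4, 1.3]
gripper_width: 0.0006
gripper_force: 0.2
time_s: 3.6
tcp_pos: [0.6463, 0.0502, 0.1851]
eef_rot: [180.0, -0.0, -84.1]
contact_force: [-0.8, 0.7, 0.9]
gripper_width: 0.0006
gripper_force: 0.2
t 3.6 tcp [0.6463 0.0502 0.1851] fence [0.0871 0.2037] F [-0.8  0.7  0.9] w 0.0006297150867659428
row [ 1.807e-01 -1.000e-04  1.000e-04] [ 0.01 -0.   -0.06]
wrist red 4893 [611.3 182. ] [ 0.5435 -0.0206] [-0.0226  0.144 ]
wrist red 5761 [318.  253.3] [0.6506 0.0192] [0.0881 0.1724]
wrist red 120 [487.4 386.6] [0.5687 0.0741] [0.0124 0.2356]
top red 125 [315.4 275.4] [ 0.5314 -0.0197] [-0.0345  0.1462]
top yel 144 [296. 299.] [0.4754 0.0299] [-0.085   0.2014]
```

Tin A is sliding squarely ahead of the fingertip, centred at column 318, with its centre 31 mm ahead of the TCP. Pushing on.

```bash
python3 -m pendant '[[[0.006,0,0,0,0,0,-1],[0.014,0,0,0,0,0,-1],[0.023,0,0,0,0,0,-1],[0.032,0,0,0,0,0,-1],[0.041,0,0,0,0,0,-1]]]' && python3 -m pendant '[[[0.009,0,0,0,0,0,-1],[0.018,0,0,0,0,0,-1],[0.027,0,0,0,0,0,-1],[0.036,0,0,0,0,0,-1],[0.045,0,0,0,0,0,-1]]]' && python3 -m pendant '[[[0.009,0,0,0,0,0,-1],[0.018,0,0,0,0,0,-1],[0.027,0,0,0,0,0,-1],[0.036,0,0,0,0,0,-1],[0.045,0,0,0,0,0,-1]]]'; python3 - <<'E'
from h import *
go(.087,.028,.185)
for n in("wrist",):
    p=r.camera_params(n);im=r.capture(n);cv2.imwrite(f"pics/{n}3.png",im[:,:,::-1])
    for b in blobs(im,p):print(n,*b,tofence(b[3]).round(4))
E
```

```text
time_s: 4.2
tcp_pos: [0.6506, 0.0093, 0.1852]
eef_rot: [180.0, -0.0, -84.1]
contact_force: [-0.0, 0.1, -0.3]
gripper_width: 0.0007
gripper_force: 0.0
time_s: 4.7
tcp_pos: [0.6553, -0.0353, 0.1852]
eef_rot: [180.0, -0.0, -84.1]
contact_force: [-0.4, -0.9, 0.7]
gripper_width: 0.0004
gripper_force: 0.0
time_s: 5.2
tcp_pos: [0.6599, -0.0801, 0.1852]
eef_rot: [180.0, -0.0, -84.1]
contact_force: [-0.5, 0.3, -0.5]
gripper_width: 0.0009
gripper_force: 0.0
t 5.2 tcp [ 0.6599 -0.0801  0.1852] fence [0.087  0.0727] F [-0.5  0.3 -0.5] w 0.0008587520590066223
row [ 0.0447 -0.0001  0.0002] [ 0.   -0.   -0.06]
wrist red 5775 [318.1 253.1] [ 0.6642 -0.1112] [0.088  0.0413]
wrist red 1000 [563. 425.] [ 0.5425 -0.0391] [-0.0255  0.1258]
```

```bash
python3 -m pendant '[[[0.008,0,0,0,0,0,-1],[0.017,0,0,0,0,0,-1],[0.025,0,0,0,0,0,-1],[0.032,0,0,0,0,0,-1],[0.037,0,0,0,0,0,-1]]]' && python3 -m pendant '[[[0.004,0,0,0,0,0,-1],[0.006,0,0,0,0,0,-1],[0.007,0,0,0,0,0,-1],[0.007,0,0,0,0,0,-1],[-0.005,0,0,0,0,0,-1]]]' && python3 -m pendant '[[[-0.015,0,0,0,0,0,-1],[-0.02,0,-0.02,0,0,0,-1],[-0.02,0,-0.06,0,0,0,-1],[-0.02,0,-0.08,0,0,0,-1],[-0.02,0,-0.08,0,0,0,-1]]]'; python3 - <<'E'
from h import *
go(.024,.285,.265)
for n in("wrist","scene"):
    p=r.camera_params(n);im=r.capture(n);cv2.imwrite(f"pics/{n}4.png",im[:,:,::-1])
    for b in blobs(im,p):print(n,*b,tofence(b[3]).round(4))
E
```

```text
time_s: 5.75
tcp_pos: [0.6637, -0.1169, 0.1852]
eef_rot: [180.0, -0.0, -84.1]
contact_force: [-0.2, 0.8, 0.2]
gripper_width: 0.0004
gripper_force: 0.1
time_s: 6.25
tcp_pos: [0.6631, -0.1116, 0.1851]
eef_rot: [180.0, -0.0, -84.1]
contact_force: [-0.8, 0.2, 0.4]
gripper_width: 0.0003
gripper_force: 0.0
time_s: 6.75
tcp_pos: [0.6622, -0.0896, 0.2693]
eef_rot: [-179.6, -0.0, -83.9]
contact_force: [0.4, 0.3, -0.6]
gripper_width: 0.0007
gripper_force: 0.0
t 6.75 tcp [ 0.6622 -0.0896  0.2693] fence [0.0883 0.063 ] F [ 0.4  0.3 -0.6] w 0.0007126946691802431
row [-0.2221  0.0641  0.0038] [-0.37 -0.02  0.05]
wrist red 2828 [323.3 152.8] [ 0.6686 -0.153 ] [ 0.088  -0.0007]
wrist red 80 [495.8 342.5] [ 0.5397 -0.0414] [-0.0285  0.1238]
wrist red 183 [496. 384.] [ 0.5317 -0.0091] [-0.0331  0.1567]
wrist yel 1174 [552.3 421.6] [0.4838 0.0178] [-0.0779  0.1885]
scene red 141 [323.6 235.3] [ 0.5354 -0.0158] [-0.0301  0.1497]
scene red 56 [239.6 249.1] [ 0.6784 -0.1439] [0.0987 0.0073]
scene red 172 [344.7 267.5] [0.5827 0.0741] [0.0263 0.2341]
scene yel 140 [355.5 229.5] [0.4782 0.0333] [-0.0819  0.2045]
```

View pics/wrist4.png

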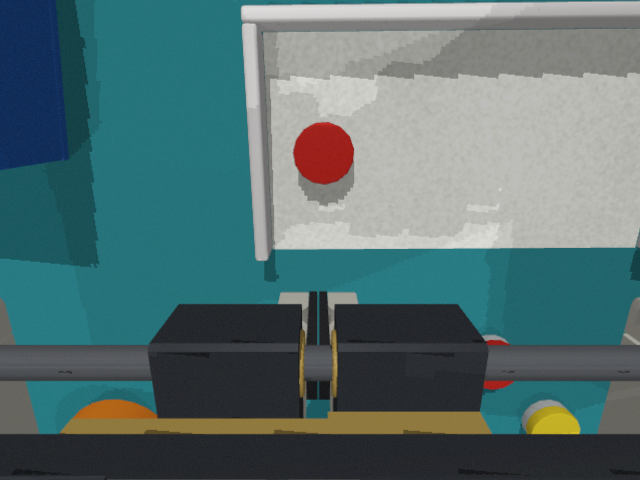

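The wrist view shows tin A at pixel (323,153), flat and well inside the fence, at fence (88,-1) mm. Now tin B.

```bash
python3 -m pendant '[[[-0.215,0.063,0,-0.3,0,0,-1],[-0.215,0.063,0,-0.3,0,0,-1],[-0.215,0.063,0,-0.3,0,0,-1],[-0.215,0.063,0,-0.3,0,0,-1],[-0.215,0.063,0,-0.3,0,0,-1]]]' && python3 -m pendant '[[[0,0,0.0,0,0,0,-1],[0,0,0.0,0,0,0,-1]]]'; python3 - <<'E'
from h import *
go(.025,.285,.185)
for n in("wrist",):
    p=r.camera_params(n);im=r.capture(n)
    for b in blobs(im,p):print(n,*b,tofence(b[3]).round(4))
E
```

```text
time_s: 7.35
tcp_pos: [0.5741, 0.1192, 0.264]
eef_rot: [179.6, -0.0, -83.9]
contact_force: [0.9, -0.8, 0.7]
gripper_width: 0.0005
gripper_force: 0.0
time_s: 7.55
tcp_pos: [0.5755, 0.1169, 0.2642]
eef_rot: [179.6, -0.0, -83.9]
contact_force: [0.0, -0.3, -0.2]
gripper_width: 0.0004
gripper_force: 0.0
t 7.55 tcp [0.5755 0.1169 0.2642] fence [0.0236 0.2774] F [ 0.  -0.3 -0.2] w 0.0004303069572130998
row [-0.0076 -0.0019  0.0792] [ 0.4  -0.04  0.05]
wrist red 3227 [422.1  24.4] [ 0.5349 -0.0172] [-0.0308  0.1483]
wrist red 2837 [314.1 179.6] [0.5822 0.0683] [0.0252 0.2284]
wrist yel 3412 [504.4 127.2] [0.4799 0.0283] [-0.0807  0.1993]
```

```bash
python3 -m pendant '[[[-0.004,-0.001,0.035,0.4,0,0,-1],[-0.004,-0.001,0.06,0.4,0,0,-1],[-0.004,-0.001,0.074,0.4,0,0,-1],[-0.004,-0.001,0.079,0.4,0,0,-1],[-0.004,-0.001,0.079,0.4,0,0,-1]]]' && python3 -c "
from h import *
go(.025,.028,.185)"
```

```text
time_s: 8.1
tcp_pos: [0.5764, 0.1191, 0.1852]
eef_rot: [180.0, -0.0, -84.1]
contact_force: [-0.5, 0.1, 0.5]
gripper_width: 0.0008
gripper_force: 0.0
t 8.1 tcp [0.5764 0.1191 0.1852] fence [0.0247 0.2796] F [-0.5  0.1  0.5] w 0.0007535998245395668
row [ 0.2516 -0.0008  0.0005] [ 0.01 -0.05 -0.13]
```

```bash
python3 -m pendant '[[[0.008,0,0,0,0,0,-1],[0.014,0,0,0,0,0,-1],[0.019,0,0,0,0,0,-1],[0.024,0,0,0,0,0,-1],[0.029,0,0,0,0,0,-1]]]' && python3 -m pendant '[[[0.006,0,0,0,0,0,-1],[0.013,0,0,0,0,0,-1],[0.021,0,0,0,0,0,-1],[0.030,0,0,0,0,0,-1],[0.039,0,0,0,0,0,-1]]]' && python3 -m pendant '[[[0.009,0,0,0,0,0,-1],[0.018,0,0,0,0,0,-1],[0.027,0,0,0,0,0,-1],[0.036,0,0,0,0,0,-1],[0.045,0,0,0,0,0,-1]]]'; python3 - <<'E'
from h import *
go(.025,.028,.185)
for n in("wrist",):
    p=r.camera_params(n);im=r.capture(n)
    for b in blobs(im,p):print(n,*b,tofence(b[3]).round(4))
E
```

```text
time_s: 8.6
tcp_pos: [0.5795, 0.0908, 0.1866]
eef_rot: [-179.9, 0.0, -84.1]
contact_force: [-0.4, 0.7, -0.4]
gripper_width: 0.0006
gripper_force: 0.2
time_s: 9.1
tcp_pos: [0.5834, 0.0517, 0.1862]
eef_rot: [-179.9, -0.0, -84.1]
contact_force: [0.1, 0.4, 0.1]
gripper_width: 0.0005
gripper_force: 0.2
time_s: 9.6
tcp_pos: [0.5881, 0.0069, 0.1862]
eef_rot: [-179.9, 0.0, -84.1]
contact_force: [-0.1, 0.2, 0.2]
gripper_width: 0.0008
gripper_force: 0.1
t 9.6 tcp [0.5881 0.0069 0.1862] fence [0.0247 0.1668] F [-0.1  0.2  0.2] w 0.0008349709368609972
row [ 0.1388 -0.0005  0.0012] [-0.1   0.   -0.06]
wrist red 5727 [318.  252.5] [ 0.5927 -0.024 ] [0.026  0.1355]
wrist red 5634 [456.7 267.2] [ 0.536  -0.0237] [-0.0303  0.1417]
wrist yel 2381 [553.9 395.9] [0.4792 0.0332] [-0.0809  0.2043]
```

Centred again. Finishing tin B.

```bash
python3 -m pendant '[[[0.006,0,0,0,0,0,-1],[0.014,0,0,0,0,0,-1],[0.023,0,0,0,0,0,-1],[0.032,0,0,0,0,0,-1],[0.041,0,0,0,0,0,-1]]]' && python3 -m pendant '[[[0.009,0,0,0,0,0,-1],[0.018,0,0,0,0,0,-1],[0.027,0,0,0,0,0,-1],[0.036,0,0,0,0,0,-1],[0.045,0,0,0,0,0,-1]]]' && python3 -m pendant '[[[0.009,0,0,0,0,0,-1],[0.018,0,0,0,0,0,-1],[0.027,0,0,0,0,0,-1],[0.035,0,0,0,0,0,-1],[0.042,0,0,0,0,0,-1]]]' && python3 -m pendant '[[[0.005,0,0,0,0,0,-1],[0.008,0,0,0,0,0,-1],[0.009,0,0,0,0,0,-1],[0.009,0,0,0,0,0,-1],[-0.003,0,0,0,0,0,-1]]]' && python3 -m pendant '[[[-0.015,0,0,0,0,0,-1],[-0.02,0,-0.02,0,0,0,-1],[-0.02,0,-0.06,0,0,0,-1],[-0.02,0,-0.08,0,0,0,-1],[-0.02,0,-0.08,0,0,0,-1]]]'; python3 - <<'E'
from h import *
go(-.031,.2,.265)
for n in("wrist","scene"):
    p=r.camera_params(n);im=r.capture(n)
    for b in blobs(im,p):print(n,*b,tofence(b[3]).round(4))
E
```

```text
time_s: 10.15
tcp_pos: [0.5923, -0.0338, 0.1862]
eef_rot: [-179.9, -0.0, -84.1]
contact_force: [-0.6, 1.1, -1.4]
gripper_width: 0.0007
gripper_force: 0.1
time_s: 10.65
tcp_pos: [0.597, -0.0786, 0.1862]
eef_rot: [-179.9, -0.0, -84.1]
contact_force: [-0.1, 0.1, -0.4]
gripper_width: 0.0007
gripper_force: 0.1
time_s: 11.15
tcp_pos: [0.6014, -0.1203, 0.1862]
eef_rot: [-179.9, 0.0, -84.1]
contact_force: [0.2, -0.1, 0.5]
gripper_width: 0.0005
gripper_force: 0.1
time_s: 11.65
tcp_pos: [0.601, -0.117, 0.1861]
eef_rot: [-179.9, -0.0, -84.1]
contact_force: [0.9, 0.4, -0.1]
gripper_width: 0.0006
gripper_force: 0.0
time_s: 12.15
tcp_pos: [0.5999, -0.0952, 0.2699]
eef_rot: [-179.5, -0.0, -83.9]
contact_force: [-0.6, -0.0, -0.0]
gripper_width: -0.0001
gripper_force: 0.0
t 12.15 tcp [ 0.5999 -0.0952  0.2699] fence [0.0257 0.064 ] F [-0.6 -0.  -0. ] w -5.597413187387887e-05
row [-0.1361  0.0566  0.0045] [-0.46 -0.01  0.06]
wrist red 2903 [217.9 150.4] [ 0.6675 -0.1533] [ 0.0869 -0.0009]
wrist red 2815 [323.2 152.5] [ 0.6067 -0.1586] [0.0259 0.0002]
wrist yel 160 [487. 420.] [0.4685 0.0165] [-0.0933  0.1888]
scene red 107 [256.8 229. ] [ 0.6106 -0.1507] [0.0306 0.0076]
scene red 142 [323.6 235.2] [ 0.5353 -0.0159] [-0.0302  0.1496]
scene red 148 [241.5 246.1] [ 0.6693 -0.1462] [0.0894 0.006 ]
scene yel 139 [355.5 229.5] [0.4781 0.0333] [-0.082   0.2045]
```

```bash
python3 -m pendant '[[[-0.14,0.055,0,-0.4,0,0,-1],[-0.14,0.055,0,-0.4,0,0,-1],[-0.14,0.055,0,-0.4,0,0,-1],[-0.14,0.055,0,-0.4,0,0,-1],[-0.14,0.055,0,-0.4,0,0,-1]]]'; python3 - <<'E'
from h import *
go(-.03,.203,.186)
for n in("wrist",):
    p=r.camera_params(n);im=r.capture(n);cv2.imwrite("pics/wrist6.png",im[:,:,::-1])
    for b in blobs(im,p):print(n,*b,tofence(b[3]).round(4))
E
```

```text
time_s: 12.75
tcp_pos: [0.5288, 0.0383, 0.2654]
eef_rot: [179.6, -0.0, -83.9]
contact_force: [-0.6, 0.6, 0.9]
gripper_width: 0.0005
gripper_force: 0.0
t 12.75 tcp [0.5288 0.0383 0.2654] fence [-0.031   0.2042] F [-0.6  0.6  0.9] w 0.0004648351707816317
row [ 0.0011 -0.0016  0.0794] [ 0.38 -0.02  0.14]
wrist red 2927 [318.6 159.2] [ 0.5343 -0.0219] [-0.0319  0.1437]
wrist yel 2531 [399.6 249.3] [0.479  0.0269] [-0.0817  0.198 ]
```

View pics/wrist6.png

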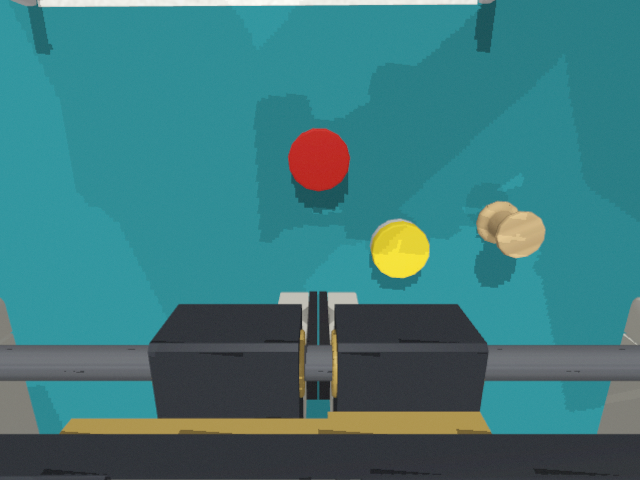

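Tin C is straight ahead at (319,159). The yellow tin at (400,249) leaves about 11 mm of side clearance, and the spool is below body height. Lowering and pushing.

```bash
python3 -m pendant '[[[0.001,-0.002,0.035,0.4,0,0,-1],[0.001,-0.002,0.06,0.4,0,0,-1],[0.001,-0.002,0.074,0.4,0,0,-1],[0.001,-0.002,0.079,0.4,0,0,-1],[0.001,-0.002,0.079,0.4,0,0,-1]]]' && python3 -m pendant '[[[0.008,0,0,0,0,0,-1],[0.014,0,0,0,0,0,-1],[0.019,0,0,0,0,0,-1],[0.024,0,0,0,0,0,-1],[0.029,0,0,0,0,0,-1]]]' && python3 -m pendant '[[[0.006,0,0,0,0,0,-1],[0.013,0,0,0,0,0,-1],[0.021,0,0,0,0,0,-1],[0.030,0,0,0,0,0,-1],[0.039,0,0,0,0,0,-1]]]'; python3 - <<'E'
from h import *
go(-.03,.028,.186)
for n in("wrist","scene"):
    p=r.camera_params(n);im=r.capture(n)
    for b in blobs(im,p):print(n,*b,tofence(b[3]).round(4))
E
```

```text
time_s: 13.3
tcp_pos: [0.5313, 0.035, 0.1861]
eef_rot: [180.0, -0.0, -84.1]
contact_force: [-0.8, 0.3, 0.5]
gripper_width: 0.0005
gripper_force: 0.0
time_s: 13.8
tcp_pos: [0.5344, 0.0066, 0.1875]
eef_rot: [-179.9, 0.0, -84.1]
contact_force: [-0.9, 0.4, 0.9]
gripper_width: 0.0005
gripper_force: 0.2
time_s: 14.3
tcp_pos: [0.5383, -0.0324, 0.187]
eef_rot: [-179.9, -0.0, -84.1]
contact_force: [-0.2, -0.9, 0.5]
gripper_width: 0.0004
gripper_force: 0.2
t 14.3 tcp [ 0.5383 -0.0324  0.187 ] fence [-0.0289  0.1328] F [-0.2 -0.9  0.5] w 0.00035313387005103257
row [0.1048 0.001  0.001 ] [-0.09 -0.   -0.05]
wrist red 572 [13.   9.1] [ 0.6544 -0.1389] [0.0754 0.0148]
wrist red 1601 [166.9  10.1] [ 0.6027 -0.144 ] [0.0234 0.0151]
wrist red 5691 [327.5 250.8] [ 0.5392 -0.0642] [-0.0314  0.1011]
scene red 132 [257.3 228.2] [ 0.6078 -0.1515] [0.0277 0.0071]
scene red 148 [241.5 246.1] [ 0.6693 -0.1462] [0.0894 0.006 ]
scene yel 142 [355.5 229.5] [0.4782 0.0333] [-0.0819  0.2045]
```

Remaining distance is about 105 mm.

```bash
python3 -m pendant '[[[0.006,0,0,0,0,0,-1],[0.014,0,0,0,0,0,-1],[0.023,0,0,0,0,0,-1],[0.032,0,0,0,0,0,-1],[0.041,0,0,0,0,0,-1]]]' && python3 -m pendant '[[[0.009,0,0,0,0,0,-1],[0.018,0,0,0,0,0,-1],[0.027,0,0,0,0,0,-1],[0.036,0,0,0,0,0,-1],[0.045,0,0,0,0,0,-1]]]' && python3 -m pendant '[[[0.008,0,0,0,0,0,-1],[0.014,0,0,0,0,0,-1],[0.018,0,0,0,0,0,-1],[0.020,0,0,0,0,0,-1],[0.020,0,0,0,0,0,-1]]]' && python3 -m pendant '[[[-0.01,0,0,0,0,0,-1],[-0.025,0,0,0,0,0,-1],[-0.03,0,-0.02,0,0,0,-1],[-0.03,0,-0.06,0,0,0,-1],[-0.03,0,-0.10,0,0,0,-1]]]' && python3 -m pendant '[[[-0.03,0,-0.05,0,0,0,-1],[-0.03,0,-0.05,0,0,0,-1],[-0.03,0,-0.05,0,0,0,-1]]]'; python3 - <<'E'
from h import *
go(-.03,.2,.186)
for n in("wrist","scene"):
    p=r.camera_params(n);im=r.capture(n);cv2.imwrite(f"pics/{n}9.png",im[:,:,::-1])
    for b in blobs(im,p):print(n,*b,tofence(b[3]).round(4))
E
```

```text
time_s: 14.9
tcp_pos: [0.5426, -0.0733, 0.1871]
eef_rot: [-179.9, -0.0, -84.1]
contact_force: [-0.5, -0.0, -0.7]
gripper_width: 0.0008
gripper_force: 0.1
time_s: 15.4
tcp_pos: [0.5473, -0.118, 0.1871]
eef_rot: [-179.9, 0.0, -84.1]
contact_force: [0.1, 0.6, 0.9]
gripper_width: 0.0003
gripper_force: 0.1
time_s: 15.9
tcp_pos: [0.5493, -0.1372, 0.1871]
eef_rot: [-179.9, 0.0, -84.1]
contact_force: [-0.2, -0.4, -1.0]
gripper_width: 0.0003
gripper_force: 0.0
time_s: 16.4
tcp_pos: [0.5455, -0.1056, 0.2877]
eef_rot: [180.0, -0.0, -84.0]
contact_force: [1.2, 0.3, 1.0]
gripper_width: 0.0004
gripper_force: 0.0
time_s: 16.7
tcp_pos: [0.5429, -0.0756, 0.3391]
eef_rot: [-179.6, 0.0, -83.9]
contact_force: [-0.7, -0.7, -0.5]
gripper_width: 0.0004
gripper_force: 0.0
t 16.7 tcp [ 0.5429 -0.0756  0.3391] fence [-0.0289  0.0895] F [-0.7 -0.7 -0.5] w 0.00037570908809927555
row [-0.1105  0.0019  0.1532] [-0.35  0.03  0.08]
wrist red 1855 [320.7 104.4] [ 0.5537 -0.167 ] [-0.0277 -0.0026]
wrist red 1944 [164.3 107.3] [ 0.6668 -0.1529] [ 0.0862 -0.0004]
wrist red 1862 [248.1 108.8] [ 0.606  -0.1584] [0.0252 0.0005]
scene red 109 [268.7 212.5] [ 0.5545 -0.1611] [-0.0263  0.0032]
scene red 132 [257.3 228.2] [ 0.6078 -0.1515] [0.0277 0.0071]
scene red 148 [241.5 246.1] [ 0.6693 -0.1462] [0.0894 0.006 ]
scene yel 139 [355.5 229.5] [0.4781 0.0333] [-0.082   0.2045]
```

View pics/wrist9.png

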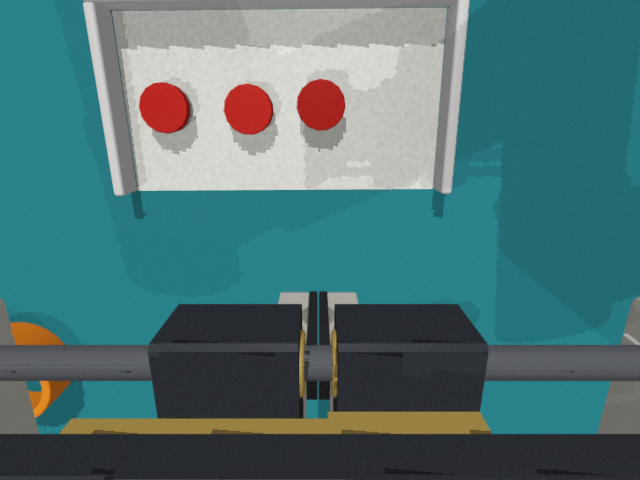

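View pics/scene9.png

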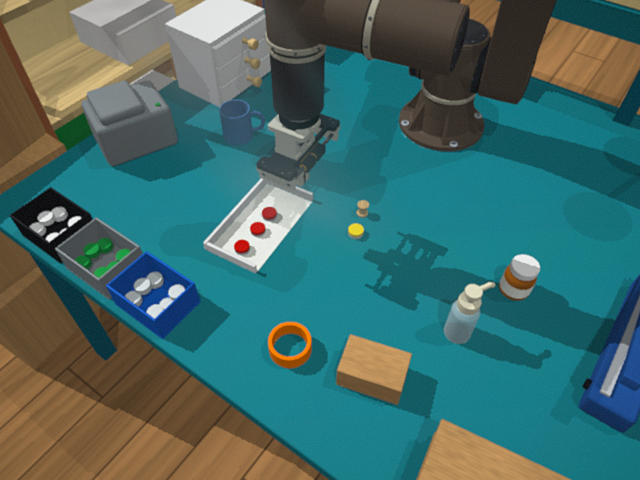

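The wrist view shows all three red tins flat inside the fence, at (164,107), (248,109) and (321,104). In the scene view the yellow tin (355,230), the spool (363,208) and everything else stand where they started, and the gripper is clear.

```bash
python3 -c "
from plant import r
print(r.close_job())"
```

```text
the job is handed in; nothing more can be done
None
```

The three red tins were slid flat and wholly into the fence, the yellow tin and everything else stayed where they were, and the job was handed in at about 17 s of the allowed 61 s.

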